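# Nest the painted cup set and put its lid on

### The job

Get the finished toy set ready for packing: nest the yellow cup in the blue one where it stands, then the red cup in the yellow one, then put the dark wooden lid on the red cup, each one set down gently, upright and fully home. Leave the bare unpainted cup and everything else on the bench where it is.

Things in the scene. Friction and masses are not known exactly. Their poses are not given: they have to be found in the camera images.
- blue_cup: Blue painted wooden cup, 60 mm tall. Tapered body, 38 mm across at the foot, 54 mm at height 36; there it steps out to a straight collar 64 mm across that runs up to the rim; bore 58 mm at the rim, wall 3 mm. Nested, its step rests on the rim of the cup below, its origin 24 mm above that cup's origin. Origin: centre of underside, z up. Bottom of the stack; starts upright on the table (z = 0).
- yellow_cup: Yellow painted wooden cup, 60 mm tall. Tapered body, 38 mm across at the foot, 54 mm at height 36; there it steps out to a straight collar 64 mm across that runs up to the rim; bore 58 mm at the rim, wall 3 mm. Nested, its step rests on the rim of the cup below, its origin 24 mm above that cup's origin. Origin: centre of underside, z up. Middle of the stack; starts upright on the table.
- red_cup: Red painted wooden cup, 60 mm tall. Tapered body, 38 mm across at the foot, 54 mm at height 36; there it steps out to a straight collar 64 mm across that runs up to the rim; bore 58 mm at the rim, wall 3 mm. Nested, its step rests on the rim of the cup below, its origin 24 mm above that cup's origin. Origin: centre of underside, z up. Top cup of the stack; starts upright on the table.
- lid: Dark brown turned lid, 44 mm tall: below, a spigot 52 mm across and 8 mm deep (drops into a cup's 58 mm bore); a disc 64 mm across from 8 to 18 mm; an upright round knob 20 mm across from 18 to 44 mm. Seated, the disc lies on the cup's rim and its origin is 52 mm above the cup's. Origin: centre of underside, z up along the knob. Starts on the table, knob up.
- lid_knob (a point): Middle of the lid's knob, 32 mm above the lid's origin.
- bare_cup: Bystander: bare unpainted wooden cup (mid-brown), same shape as the painted ones, standing on the table; not part of the set. Origin: centre of its underside.
- wheel_a: Bystander: toy wheel of pale wood 44 mm across and 16 mm thick lying flat on the dark steel bench plate (160 x 160 x 20 mm), with an 8 mm dowel standing 50 mm up from it. Origin: centre of its underside.
- wheel_b: Bystander: second wheel with dowel on the plate, same as wheel_a.
- glue_jar: Bystander: white jar with orange cap, 64 mm across, 100 mm tall. Origin: centre of its underside.
- hammer: Bystander: hammer lying flat, 260 mm long, wooden handle, dark steel head. Origin: under the middle of its length; x from handle to head.
- offcut: Bystander: wooden offcut block 90 x 45 x 30 mm. Origin: centre of its underside; x along its length.
- brush: Bystander: glue brush lying flat, 200 mm long. Origin: under the middle of its length; x from handle to bristles.
Not all that is in view belongs to the job. What is shaped like the yellow_cup but green, purple or turquoise is not meant.

How it is judged:
On the way, in this order (a step that is already met when the one before it is completed fails the run):
1. the yellow cup is nested fully home in the blue cup (horizontal distance between yellow_cup and blue_cup below 0.005 m and z of yellow_cup in the frame of blue_cup between 0.021 and 0.027 m and angle between each of yellow_cup, blue_cup's own z axis and vertical below 0.08 rad and height (world z) of blue_cup below 0.006 m and distance of blue_cup from where it was at the start of the episode below 0.05 m), for 0.2 s.
2. the red cup is nested fully home in the yellow cup (all of step 1 and horizontal distance between red_cup and yellow_cup below 0.005 m and z of red_cup in the frame of yellow_cup between 0.021 and 0.027 m and angle between red_cup's own z axis and vertical below 0.08 rad), for 0.2 s.
At the end, for the whole second after the job is handed in: Blue cup upright on the table within 50 mm of its start; yellow nested in blue, red in yellow, lid on red: each centred within 5 mm on the one below, within 3 mm of its seated height (origin 24, 24 and 52 mm above the one below), tilted under 0.08 rad; all at rest (all of step 2 and horizontal distance between lid and red_cup below 0.005 m and z of lid in the frame of red_cup between 0.049 and 0.055 m and angle between lid's own z axis and vertical below 0.08 rad and linear speed of each of blue_cup, yellow_cup, red_cup, lid below 0.02 m/s); the robot touches nothing.
It fails at once if a bystander (bare cup, toy wheels, glue jar, hammer, offcut or brush) is moved more than 30 mm (distance of any of bare_cup, wheel_a, wheel_b, glue_jar, hammer, offcut, brush from where it was at the start of the episode above 0.03 m).
It fails at once if a cup or the lid is slammed or pressed hard into the stack (contact force over 40 N) (contact force between yellow_cup and blue_cup above 40 N or contact force between red_cup and yellow_cup above 40 N or contact force between lid and red_cup above 40 N).
It fails at once if a cup or the lid is dropped (out of the fingers, it falls faster than 0.5 m/s, about 13 mm) ((linear speed of yellow_cup above 0.5 m/s and contact force between the fingers and yellow_cup below 0.05 N) or (linear speed of red_cup above 0.5 m/s and contact force between the fingers and red_cup below 0.05 N) or (linear speed of lid above 0.5 m/s and contact force between the fingers and lid below 0.05 N)).
It also fails if it takes over 72 s, if anything falls off the work surface, if the arm or the gripper's body presses on something with over 40 N, if the wrist force passes 120 N, or if a joint passes its speed limit or range.

### The arm

A 6-joint arm with a two-finger parallel gripper is mounted at the origin on the work surface. World frame = base frame: x ahead of the robot, y to its left, z up, the work surface at z = 0. Lengths are in m, angles in rad, forces in N, time in s.
With the tool pointing down it reaches from about 0.3 to 0.75 m from the base axis. Payload 8.5 kg.
Tool frame: the origin (TCP) lies midway between the tips of the shut fingers; the grasp point (between the pads) lies robot.tcp_to_grasp behind it (robot.tcp_to_grasp is the distance from the TCP to the grasp point, in m); z points along the fingers, y is the line along which they close (so a half turn about z gives the same grasp; the last joint's range is limited). The gripper opens to 85 mm and grips with 20 to 120 N. Pads are 22 mm wide; open, the fingers measure 114 mm over their backs; the gripper's body (76 mm by 85 mm) begins 54 mm behind the grasp point. The pads swing forward as they close: fully open they stand 13 mm farther back than shut.
Start: joints at [-1.481, 0.381, 1.297, -0, 1.464, -0.215], TCP at [0.165, -0.525, 0.231] pointing down, gripper open.
Joint ranges: [-3.11, 3.11], [-0.89, 2.33], [0.22, 2.48], [-1.42, 4.56], [0.17, 2.85], [-2.88, 2.88]. Speed limits (rad/s): [2.39, 2.39, 3.14, 3.14, 3.14, 3.14].

### API

Orientations are given as [roll, pitch, yaw] about the fixed x, y, z axes, in that order (R = Rz(yaw) Ry(pitch) Rx(roll)).
In Python, from plant import robot gives the robot as it stands.
- The arm moves only by the tool carry_out, never from a script. Its arguments are lists of equal length, an entry for each row: "xyz": the shift along the tool's x, y, z in units of 50 mm (1.0 is 50 mm), a list of three; "turn": the turn about the tool's z in degrees; "claw": the opening, from 0 (shut) to 1 (fully open). A call has 1 to 5 rows; each row shifts and turns the commanded pose from where the row before left it, along the tool's axes as they then stand; what a row does not reach is not made up. A row lasts 1/8 s, in which the tool goes at most 62.5 mm and 10.7 degrees, less where a joint would pass 70% of its speed; a pose out of reach is approached as far as the arm can. A call is refused whole if a number of a shift passes 1 or a number of a turn 10.7, either way. A call with a gripper value outside its range is refused whole. The fingers move at their own pace and stop on an object; "grip_force" is the grip in N (left out, the last holds). Time passes only in rows, so rows that do not move let the fingers close. It gives the time, the measured TCP pose, the force, the opening and the grip force at its end, in the units of the state.
- robot.observe(): the state, without advancing time (a new reading comes with each control period).
- robot.snapshot(name): name is "scene" or "top" or "wrist"; returns a dict with "color" (480x640x3 uint8, red, green, blue), "range_z" (480x640 float32, m along the optical axis (not along the pixel's ray), 0 where there is no reading), "intrinsics" (3x3 intrinsics, pixels), "R" (3x3) and "t" (3): a world point X has camera coordinates R X + t; the wrist camera has in their place "T_tool_cam" (4x4, takes a point from camera to tool coordinates, whose origin is the TCP and whose axes are the flange's). Camera axes: x right, y down, z forward; pixel columns grow to the right and rows downward; lengths in m; the calibration is good to about 2 mm. A picture is of the moment at which its call begins: read the wrist's pose just before it.
- robot.finish_job(): hands the job in; it is judged then, once.
The state is a dict: "clock": time; "joint_positions": joint angles; "qvel": joint speeds; "effort": joint torques, N m; "position": TCP position; "orientation": TCP orientation; "wrist_force": force on the tool from outside, world axes, zero at the start; "wrist_torque": the same for the moment, N m; "opening": opening from 0.0 (shut) to 1.0 (fully open); "finger_force": force on a finger pad.
Only numpy, scipy, OpenCV 4.12 (cv2) and the standard library are available. Lean on these libraries where they do the work, as an engineer would, in place of code of your own. Each camera call takes 0.05 s, during which the arm holds its last target. There are 200 camera calls.

## Working session

There is one attempt and no reset: what is moved stays moved. The work goes in short steps, Python scripts to look and compute and a tool call to move; the robot and the scene stay as the last step left them, time stands still between calls to the robot, and variables do not carry over. Pictures are saved under pics/ and viewed, at most 10 in all, crops included, and the job is handed in when it is done.

Besides the shell and the picture viewer there is one more tool, called after "Emit:" as a command line: name --pt "numbers of a row" for each row, then --argument value for the rest. carry_out: Moves the arm, as the interface text tells. Its arguments: {"type":"object","properties":{"xyz":{"type":"array"},"turn":{"type":"array"},"claw":{"type":"array"},"grip_force":{"type":"number"}},"required":["xyz","turn","claw"]}

```bash
mkdir -p pics; ls; cat > h.py <<'E'
import numpy as np, cv2
from plant import robot
def save(s,n): cv2.imwrite(f'pics/{n}.png',s['color'][:,:,::-1])
def cloud(s,st=None):
    K=s['intrinsics'];z=s['range_z'];v,u=np.mgrid[0:480,0:640]
    P=np.stack([(u-K[0,2])/K[0,0]*z,(v-K[1,2])/K[1,1]*z,z],-1)
    if 'R' in s: W=(P-s['t'])@s['R']
    else:
        from scipy.spatial.transform import Rotation as Ro
        T=s['T_tool_cam'];R=Ro.from_euler('xyz',st['orientation']).as_matrix()
        W=(P@T[:3,:3].T+T[:3,3])@R.T+st['position']
    W[z==0]=np.nan
    return W
E
python3 - <<'E'
from h import *
print(robot.observe(), robot.tcp_to_grasp)
t=robot.snapshot('top');s=robot.snapshot('scene')
save(t,'top');save(s,'scene')
np.savez('first.npz',top=cloud(t),tc=t['color'],scene=cloud(s),sc=s['color'])
E
```

```text
pics
{'clock': 0.0, 'joint_positions': array([-1.48131518e+00,  3.81198188e-01,  1.29825921e+00, -3.22445988e-07,
        1.46361132e+00, -2.15283619e-01]), 'qvel': array([-5.19278324e-04, -5.44372839e-04,  1.27242764e-03, -1.44247662e-03,
        8.87053415e-04, -5.40492753e-05]), 'effort': array([ 8.11445443e-04, -4.48469818e+01, -2.31272560e+01, -1.93163387e-04,
        4.81316252e-03,  6.07723996e-05]), 'position': array([ 0.16501709, -0.52435135,  0.23071113]), 'orientation': array([-3.14015059e+00, -3.15011769e-04,  3.04764577e-01]), 'wrist_force': array([-1.03565074,  0.27798951, -0.29899405]), 'wrist_torque': array([-0.01236726,  0.01673948, -0.01421224]), 'finger_force': 0.0, 'opening': 1.0026785951633} 0.0187
```

View pics/top.png

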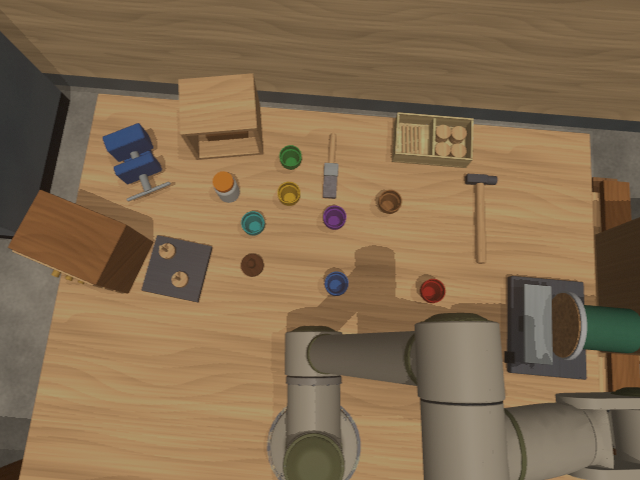

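View pics/scene.png

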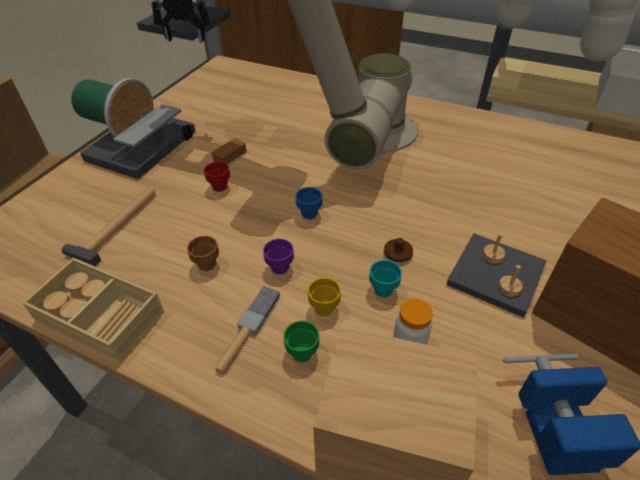

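The top view shows blue at (336,284), yellow (289,194), red (432,291), the lid (252,265) and bare (389,202). In the scene view they are at blue (309,203), yellow (324,297), red (217,177) and lid (398,250). Next I'll locate the rims in 3D from both views.

```bash
cat >> h.py <<'E'
from scipy.optimize import least_squares
def rim(W,c,zlo,zhi,r=None,rad=.045):
    m=(np.hypot(W[...,0]-c[0],W[...,1]-c[1])<rad)&(W[...,2]>zlo)&(W[...,2]<zhi)
    p=W[m]
    if len(p)<6: return len(p),None
    f=(lambda q:np.hypot(p[:,0]-q[0],p[:,1]-q[1])-(q[2] if r is None else r))
    q=least_squares(f,[*p[:,:2].mean(0),.03],loss='soft_l1',f_scale=.002).x
    return len(p),q.round(4),np.median(p[:,2]).round(4)
E
python3 - <<'E'
from h import *
d=np.load('first.npz');T=d['top'];S=d['scene']
pt={'blue':(336,284),'yellow':(289,194),'red':(432,291),'lid':(252,265),'bare':(389,202),'teal':(253,223),'purple':(334,217),'green':(290,157),'jar':(224,182),'off':(0,0)}
ps={'blue':(309,203),'yellow':(324,297),'red':(217,177),'lid':(398,250),'bare':(204,254),'teal':(385,280),'purple':(279,257),'green':(301,342),'jar':(415,313),'off':(230,150)}
for k in pt:
    for n,W,p in (('top',T,pt[k]),('scene',S,ps[k])):
        if p==(0,0): continue
        u,v=p; a=W[v-14:v+15,u-14:u+15].reshape(-1,3); a=a[np.isfinite(a).all(1)]
        hi=a[a[:,2]>.008]; 
        if len(hi)<5: print(k,n,'few',a[:,2].max());continue
        zt=np.percentile(hi[:,2],97); c=np.median(hi[:,:2],axis=0)
        print(k,n,c.round(3),'ztop',zt.round(4),rim(W,c,zt-(.004 if k!='lid' else .05),zt+.004))
E
```

```text
blue top [ 0.428 -0.023] ztop 0.062 (68, array([ 0.4215, -0.0213,  0.0305]), np.float64(0.0608))
blue scene [ 0.424 -0.022] ztop 0.0595 (123, array([ 0.4238, -0.0221,  0.0303]), np.float64(0.0583))
yellow top [0.673 0.132] ztop 0.0627 (58, array([0.6627, 0.1309, 0.0303]), np.float64(0.0607))
yellow scene [0.656 0.129] ztop 0.0598 (190, array([0.6655, 0.1304, 0.0303]), np.float64(0.059))
red top [ 0.43  -0.289] ztop 0.0626 (77, array([ 0.4243, -0.2797,  0.0302]), np.float64(0.0606))
red scene [ 0.429 -0.28 ] ztop 0.0597 (102, array([ 0.4271, -0.2807,  0.0306]), np.float64(0.0583))
lid top [0.455 0.214] ztop 0.0454 (783, array([0.4551, 0.2139, 0.0305]), np.float64(0.0138))
lid scene [0.469 0.218] ztop 0.0577 (542, array([0.4585, 0.2142, 0.0227]), np.float64(0.0173))
bare top [ 0.675 -0.156] ztop 0.0625 (61, array([ 0.6641, -0.1521,  0.0305]), np.float64(0.0605))
bare scene [ 0.665 -0.153] ztop 0.0591 (171, array([ 0.6665, -0.1529,  0.0304]), np.float64(0.0583))
teal top [0.577 0.227] ztop 0.0628 (61, array([0.5682, 0.2209, 0.0304]), np.float64(0.0612))
teal scene [0.562 0.222] ztop 0.0594 (182, array([0.5715, 0.2207, 0.0304]), np.float64(0.0585))
purple top [ 0.616 -0.003] ztop 0.0626 (60, array([ 0.6045, -0.0021,  0.0304]), np.float64(0.061))
purple scene [ 0.603 -0.003] ztop 0.0597 (146, array([ 0.6074, -0.0029,  0.0303]), np.float64(0.0589))
green top [0.785 0.139] ztop 0.0627 (59, array([0.7719, 0.137 , 0.0303]), np.float64(0.0608))
green scene [0.765 0.134] ztop 0.0601 (216, array([0.7746, 0.1364, 0.0305]), np.float64(0.0589))
jar top [0.659 0.302] ztop 0.1038 (193, array([0.6655, 0.3076, 0.0193]), np.float64(0.1014))
jar scene [0.675 0.308] ztop 0.1014 (643, array([0.6694, 0.3075, 0.0196]), np.float64(0.0993))
off scene [ 0.305 -0.323] ztop 0.0565 (0, None)
```

Emit:
carry_out --pt "0 0 0" --pt "0 0 0" --pt "0.7 -1 0" --pt "0.7 -1 0" --pt "0.7 -1 0" --turn '[8.73,8.73,0,0,0]' --claw '[1,1,1,1,1]' --grip_force 30

```text
clock: 0.72
position: [0.2707, -0.3729, 0.2311]
orientation: [-3.141, 0.0, -0.001]
wrist_force: [-0.0, -0.2, -0.2]
opening: 1.002
finger_force: 0.0
```

Emit:
carry_out --pt "0.76 -0.97 0" --pt "0.76 -0.97 0" --pt "0.76 -0.97 0" --pt "0.76 -0.97 0" --pt "0.76 -0.97 0" --turn '[0,0,0,0,0]' --claw '[1,1,1,1,1]'

```text
clock: 1.35
position: [0.4609, -0.1303, 0.2312]
orientation: [-3.142, 0.0, -0.0]
wrist_force: [0.4, -1.0, -0.6]
opening: 1.002
finger_force: 0.0
```

Emit:
carry_out --pt "0.76 -0.97 0" --pt "0.76 -0.97 0" --pt "0.76 -0.97 0" --pt "0.5 -0.7 0.5" --pt "0 0 0.5" --turn '[0,0,0,0,0]' --claw '[1,1,1,1,1]'

```text
clock: 1.98
position: [0.5998, 0.051, 0.1797]
orientation: [-3.141, 0.0, 0.004]
wrist_force: [0.6, -0.7, -0.8]
opening: 1.001
finger_force: 0.0
```

Emit:
carry_out --pt "0.64 -0.8 0" --pt "0.64 -0.8 0" --pt "0 0 0" --turn '[0,0,0]' --claw '[1,1,1]'

```text
clock: 2.35
position: [0.6638, 0.131, 0.1798]
orientation: [-3.141, 0.001, 0.003]
wrist_force: [0.1, 0.0, 0.1]
opening: 1.003
finger_force: 0.0
```

```bash
cat >> h.py <<'E'
def look(name,cs,zlo=.05,zhi=.07):
    st=robot.observe(); s=robot.snapshot('wrist'); save(s,name); W=cloud(s,st)
    for c in cs: print(c,rim(W,c,zlo,zhi))
    print('tcp',st['position'].round(4)); return W
E
python3 - <<'E'
from h import *
look('w1',[(.664,.131),(.605,-.002),(.77,.137)])
s=robot.snapshot('wrist');print(s['T_tool_cam'].round(3))
E
```

```text
(0.664, 0.131) (1247, array([0.6642, 0.1287, 0.0302]), np.float64(0.0585))
(0.605, -0.002) (1457, array([ 0.6064, -0.0039,  0.0303]), np.float64(0.0573))
(0.77, 0.137) (1602, array([0.7722, 0.135 , 0.0301]), np.float64(0.0587))
tcp [0.6638 0.131  0.1798]
[[ 0.001 -0.947 -0.322  0.083]
 [ 1.     0.001  0.     0.001]
 [ 0.    -0.322  0.947 -0.142]
 [ 0.     0.     0.     1.   ]]
```

View pics/w1.png

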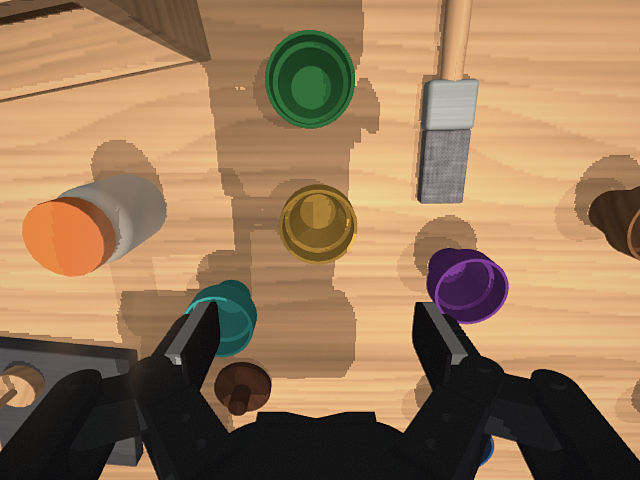

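The wrist view shows yellow at (318,223), with the fingers clear of teal, green and purple. I'll descend and grip the collar.

Emit:
carry_out --pt "0 0.02 0.8" --pt "0 0 0.8" --pt "0 0 0.8" --pt "0 0 0.46" --pt "0 0 0" --turn '[0,0,0,0,0]' --claw '[1,1,1,1,1]'

```text
clock: 3.08
position: [0.6617, 0.1263, 0.037]
orientation: [3.141, 0.004, -0.001]
wrist_force: [0.9, -0.8, 1.2]
opening: 1.004
finger_force: 0.0
```

Emit:
carry_out --pt "0 0 0" --pt "0 0 0" --pt "0 0 0" --pt "0 0 0" --pt "0 0 0" --turn '[0,0,0,0,0]' --claw '[0.6,0.6,0.6,0.6,0.6]' --grip_force 30

```text
clock: 3.7
position: [0.6639, 0.1271, 0.0404]
orientation: [3.141, -0.003, 0.0]
wrist_force: [-0.4, -1.4, 7.0]
opening: 0.73
finger_force: 33.2
```

Emit:
carry_out --pt "0 0 -0.4" --pt "0 0 -0.7" --pt "0 0 -0.7" --pt "0 0 -0.4" --pt "0 0 0" --turn '[0,0,0,0,0]' --claw '[0.6,0.6,0.6,0.6,0.6]'

```text
clock: 4.32
position: [0.6635, 0.1274, 0.1502]
orientation: [-3.142, -0.004, 0.0]
wrist_force: [0.3, 0.3, -1.6]
opening: 0.73
finger_force: 33.3
```

Emit:
carry_out --pt "-0.6 0.37 0" --pt "-0.9 0.55 0" --pt "-0.9 0.55 0" --pt "-0.9 0.55 0" --pt "-0.9 0.55 0" --turn '[0,0,0,0,0]' --claw '[0.6,0.6,0.6,0.6,0.6]'

```text
clock: 4.95
position: [0.4509, -0.0016, 0.1474]
orientation: [-3.141, 0.001, 0.0]
wrist_force: [0.6, -1.8, -1.7]
opening: 0.722
finger_force: 33.3
```

Emit:
carry_out --pt "-0.4 0.2 0" --pt "0 0 0" --turn '[0,0]' --claw '[0.6,0.6]'

```text
clock: 5.2
position: [0.4319, -0.0114, 0.1479]
orientation: [-3.141, 0.001, -0.002]
wrist_force: [-0.3, 0.5, -0.8]
opening: 0.729
finger_force: 33.3
```

```bash
cat >> h.py <<'E'
def fits(col,bases,tcpxy,hz,bz):
    """rim fits restricted by hue; prints held and base circles per camera"""
    st=robot.observe(); print('tcp',st['position'].round(4),st['orientation'].round(4))
    out={}
    for n in ('wrist','scene','top'):
        st=robot.observe(); s=robot.snapshot(n); save(s,f'{n}_{st["clock"]:.2f}'); W=cloud(s,st)
        hsv=cv2.cvtColor(s['color'],cv2.COLOR_RGB2HSV).astype(int)
        for nm,(h,c,zl,zh) in {**{'held':(col,tcpxy,*hz)},**{'base':(bases[0],bases[1],*bz)}}.items():
            m=(abs((hsv[...,0]-h+90)%180-90)<14)&(hsv[...,1]>90)
            V=W.copy();V[~m]=np.nan
            f=rim(V,c,zl,zh,rad=.05)
            print(n,nm,f)
E
python3 - <<'E'
from h import *
st=robot.observe();p=st['position'];dz=p[2]-.0404
fits(25,(110,(.4227,-.0217)),p[:2],(.053+dz,.066+dz),(.054,.066))
E
```

```text
tcp [ 0.4319 -0.0114  0.1479] [-3.1412e+00  1.2000e-03 -1.7000e-03]
wrist held (4779, array([ 0.4325, -0.0122,  0.0302]), np.float64(0.1659))
wrist base (642, array([ 0.4226, -0.024 ,  0.0302]), np.float64(0.0588))
scene held (201, array([ 0.4348, -0.0097,  0.0308]), np.float64(0.1651))
scene base (114, array([ 0.4247, -0.0217,  0.0302]), np.float64(0.0576))
top held (9, array([ 0.4325, -0.0091,  0.0302]), np.float64(0.1698))
top base (5, None)
```

```bash
ls -t pics | head -3; cd pics; cp $(ls wrist_*|tail -1) w2.png
```

```text
top_5.30.png
scene_5.25.png
wrist_5.20.png
```

View pics/w2.png

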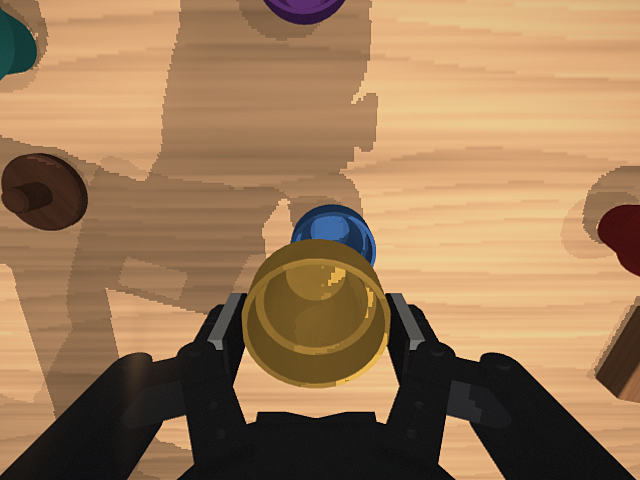

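Wrist and scene agree that the held cup sits +10 mm x, +12 mm y from blue. In the picture, yellow is at (316,312), held level above blue at (334,240). I'll align it, then lower.

Emit:
carry_out --pt "-0.2 0.24 0" --pt "0 0 0" --pt "0 0 0.4" --pt "0 0 0.4" --pt "0 0 0" --turn '[0,0,0,0,0]' --claw '[0.6,0.6,0.6,0.6,0.6]'

```text
clock: 5.98
position: [0.4225, -0.0229, 0.1075]
orientation: [-3.141, 0.003, -0.0]
wrist_force: [-0.6, 0.3, -1.1]
opening: 0.727
finger_force: 33.3
```

Emit:
carry_out --pt "0 0 0.3" --pt "0 0 0.3" --pt "0 0 0.14" --pt "0 0 0" --pt "0 0 0" --turn '[0,0,0,0,0]' --claw '[0.6,0.6,0.6,0.6,0.6]'

```text
clock: 6.6
position: [0.4234, -0.0232, 0.0719]
orientation: [3.141, -0.001, 0.0]
wrist_force: [-0.4, -0.2, -0.4]
opening: 0.728
finger_force: 33.3
```

Emit:
carry_out --pt "0 0 0.03" --pt "0 0 0.03" --pt "0 0 0.02" --pt "0 0 0.02" --pt "0 0 0" --turn '[0,0,0,0,0]' --claw '[0.6,0.6,0.6,0.6,0.6]'

```text
clock: 7.22
position: [0.423, -0.0231, 0.0663]
orientation: [-3.142, 0.0, 0.0]
wrist_force: [-0.1, -0.6, -0.8]
opening: 0.731
finger_force: 33.3
```

Emit:
carry_out --pt "0 0 0.02" --pt "0 0 0.02" --pt "0 0 0" --turn '[0,0,0]' --claw '[0.6,0.6,0.6]'

```text
clock: 7.6
position: [0.4231, -0.0232, 0.0644]
orientation: [3.141, -0.0, 0.0]
wrist_force: [0.0, -0.2, 1.1]
opening: 0.728
finger_force: 33.5
```

```bash
python3 - <<'E'
from h import *
st=robot.observe();print(st['wrist_force'])
fits(25,(110,(.4227,-.0217)),(.4227,-.0217),(.075,.095),(.054,.064))
E
```

```text
[ 0.04157883 -0.21513181  1.14177021]
tcp [ 0.4231 -0.0232  0.0644] [ 3.1414e+00 -2.0000e-04  1.0000e-04]
wrist held (5477, array([ 0.4238, -0.024 ,  0.0302]), np.float64(0.0822))
wrist base (135, array([ 0.4218, -0.0243,  0.0319]), np.float64(0.0551))
scene held (200, array([ 0.4248, -0.0219,  0.0309]), np.float64(0.0807))
scene base (29, array([ 0.4261, -0.0218,  0.0291]), np.float64(0.0548))
top held (0, None)
top base (0, None)
```

Emit:
carry_out --pt "0 0 0.01" --pt "0 0 0" --pt "0 0 0" --pt "0 0 0" --pt "0 0 0" --turn '[0,0,0,0,0]' --claw '[0.6,0.75,0.85,1,1]'

```text
clock: 8.38
position: [0.423, -0.0231, 0.0638]
orientation: [-3.142, 0.0, 0.0]
wrist_force: [-0.6, 0.0, 0.6]
opening: 1.0
finger_force: 0.0
```

Emit:
carry_out --pt "0 0 -0.3" --pt "0 0 -0.7" --pt "0 0 -0.9" --pt "0 0 0" --pt "0 0 0" --turn '[0,0,0,0,0]' --claw '[1,1,1,1,1]'

```text
clock: 9.0
position: [0.4226, -0.023, 0.1582]
orientation: [-3.141, 0.001, 0.0]
wrist_force: [-0.1, 0.5, -0.8]
opening: 0.998
finger_force: 0.0
```

```bash
python3 - <<'E'
from h import *
fits(25,(110,(.4227,-.0217)),(.4227,-.0217),(.075,.095),(.054,.064))
E
cp pics/$(cd pics;ls -t scene_*|head -1) pics/s2.png
```

```text
tcp [ 0.4226 -0.023   0.1582] [-3.1412e+00  1.0000e-03  0.0000e+00]
wrist held (1781, array([ 0.4238, -0.0238,  0.0302]), np.float64(0.0824))
wrist base (0, None)
scene held (202, array([ 0.4255, -0.0216,  0.0304]), np.float64(0.0809))
scene base (27, array([ 0.421 , -0.0244,  0.0344]), np.float64(0.0552))
top held (10, array([ 0.4242, -0.0215,  0.0307]), np.float64(0.0844))
top base (0, None)
```

View pics/s2.png

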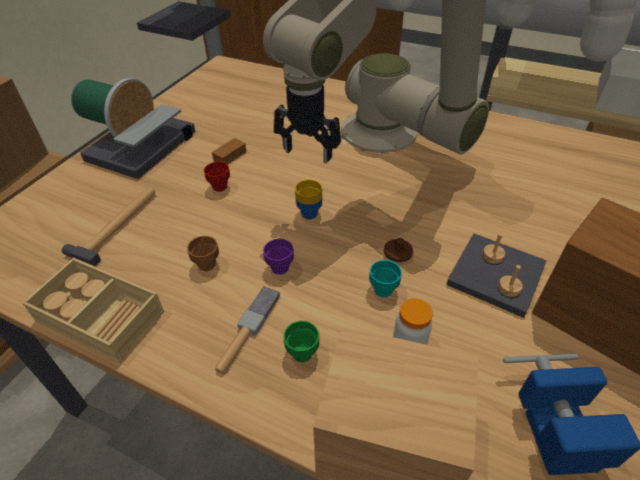

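Yellow is home in blue at (309,197), with its rim about 24 mm up, centred and level. Now red.

Emit:
carry_out --pt "0 0.6 -0.2" --pt "0 1 0" --pt "0 1 0" --pt "0 1 0" --pt "0 1 0" --turn '[0,0,0,0,0]' --claw '[1,1,1,1,1]'

```text
clock: 9.78
position: [0.4226, -0.2546, 0.1679]
orientation: [-3.14, 0.001, -0.0]
wrist_force: [0.8, 0.0, -0.4]
opening: 1.002
finger_force: 0.0
```

Emit:
carry_out --pt "0 0.56 0" --pt "0 0 0" --pt "0 0 0" --turn '[0,0,0]' --claw '[1,1,1]'

```text
clock: 10.15
position: [0.4228, -0.2802, 0.1682]
orientation: [-3.14, 0.001, 0.0]
wrist_force: [0.3, 0.2, 0.6]
opening: 1.002
finger_force: 0.0
```

```bash
python3 - <<'E'
from h import *
W=look('w3',[(.425,-.281)])
m=(W[...,2]>.015)&(W[...,2]<.05)&(np.hypot(W[...,0]-.425,W[...,1]+.281)>.045)&(np.hypot(W[...,0]-.425,W[...,1]+.281)<.16)
p=W[m]; print(len(p), p.min(0),p.max(0), np.hypot(p[:,0]-.425,p[:,1]+.281).min())
E
```

```text
(0.425, -0.281) (1360, array([ 0.426 , -0.283 ,  0.0302]), np.float64(0.0585))
tcp [ 0.4228 -0.2802  0.1682]
3252 [ 0.26754522 -0.36675461  0.01500883] [ 0.34489259 -0.3069347   0.03118274] 0.0911972856208992
```

Emit:
carry_out --pt "0.05 0.03 0.6" --pt "0 0 0.8" --pt "0 0 0.8" --pt "0 0 0.4" --pt "0 0 0" --turn '[0,0,0,0,0]' --claw '[1,1,1,1,1]'

```text
clock: 10.82
position: [0.4252, -0.2812, 0.038]
orientation: [-3.139, 0.002, 0.001]
wrist_force: [-0.0, -0.3, 1.3]
opening: 0.998
finger_force: 0.0
```

Emit:
carry_out --pt "0 0 0" --pt "0 0 0" --pt "0 0 0" --pt "0 0 0" --pt "0 0 0" --turn '[0,0,0,0,0]' --claw '[0.6,0.6,0.6,0.6,0.6]'

```text
clock: 11.45
position: [0.4261, -0.2827, 0.0404]
orientation: [3.14, -0.002, 0.0]
wrist_force: [0.0, 1.2, 5.4]
opening: 0.736
finger_force: 32.0
```

Emit:
carry_out --pt "0 0 -0.4" --pt "0 0 -0.8" --pt "0 0 -0.8" --pt "0 0 -0.6" --pt "0 0 0" --turn '[0,0,0,0,0]' --claw '[0.6,0.6,0.6,0.6,0.6]'

```text
clock: 12.08
position: [0.4262, -0.2831, 0.1716]
orientation: [3.137, -0.004, 0.0]
wrist_force: [0.3, 0.4, -1.2]
opening: 0.734
finger_force: 33.4
```

Emit:
carry_out --pt "0 -0.7 0" --pt "0 -0.9 0" --pt "0 -0.9 0" --pt "0 -0.9 0" --pt "0 -0.9 0" --turn '[0,0,0,0,0]' --claw '[0.6,0.6,0.6,0.6,0.6]'

```text
clock: 12.7
position: [0.4249, -0.066, 0.1682]
orientation: [-3.141, 0.001, -0.0]
wrist_force: [0.6, -0.6, -0.6]
opening: 0.732
finger_force: 33.4
```

Emit:
carry_out --pt "0 -0.7 0" --pt "0 0 0" --pt "0 0 0" --turn '[0,0,0]' --claw '[0.6,0.6,0.6]'

```text
clock: 13.08
position: [0.4254, -0.0328, 0.1685]
orientation: [3.142, 0.001, 0.0]
wrist_force: [0.1, -0.7, -0.0]
opening: 0.732
finger_force: 33.4
```

```bash
python3 - <<'E'
from h import *
st=robot.observe();p=st['position'];dz=p[2]-.0404
fits(0,(25,(.4227,-.0217)),p[:2],(.053+dz,.066+dz),(.078,.09))
E
```

```text
tcp [ 0.4254 -0.0328  0.1685] [3.1416e+00 6.0000e-04 3.0000e-04]
wrist held (4753, array([ 0.4256, -0.0337,  0.0302]), np.float64(0.1864))
wrist base (762, array([ 0.4237, -0.0239,  0.0302]), np.float64(0.0828))
scene held (186, array([ 0.4268, -0.0316,  0.0307]), np.float64(0.1854))
scene base (158, array([ 0.4253, -0.0218,  0.0304]), np.float64(0.0818))
top held (19, array([ 0.4267, -0.0326,  0.0319]), np.float64(0.1879))
top base (2, None)
```

Emit:
carry_out --pt "-0.034 -0.196 0" --pt "0 0 0" --pt "0 0 0.6" --pt "0 0 0.5" --pt "0 0 0" --turn '[0,0,0,0,0]' --claw '[0.6,0.6,0.6,0.6,0.6]'

```text
clock: 13.85
position: [0.4231, -0.0226, 0.1129]
orientation: [-3.141, 0.003, 0.0]
wrist_force: [-1.1, -0.8, -1.2]
opening: 0.737
finger_force: 33.5
```

Emit:
carry_out --pt "0 0 0.18" --pt "0 0 0.1" --pt "0 0 0.05" --pt "0 0 0.03" --pt "0 0 0" --turn '[0,0,0,0,0]' --claw '[0.6,0.6,0.6,0.6,0.6]'

```text
clock: 14.48
position: [0.4239, -0.0228, 0.0959]
orientation: [3.142, -0.0, 0.0]
wrist_force: [-0.3, 0.4, -0.6]
opening: 0.74
finger_force: 33.5
```

Emit:
carry_out --pt "0 0 0.05" --pt "0 0 0.04" --pt "0 0 0.02" --pt "0 0 0.02" --pt "0 0 0" --turn '[0,0,0,0,0]' --claw '[0.6,0.6,0.6,0.6,0.6]'

```text
clock: 15.1
position: [0.4238, -0.0228, 0.0893]
orientation: [-3.142, 0.0, 0.0]
wrist_force: [0.2, -0.4, -0.6]
opening: 0.739
finger_force: 33.5
```

Emit:
carry_out --pt "0 0 0.02" --pt "0 0 0" --turn '[0,0]' --claw '[0.6,0.6]'

```text
clock: 15.35
position: [0.424, -0.0229, 0.0884]
orientation: [3.141, -0.0, 0.0]
wrist_force: [-0.5, 0.2, 1.5]
opening: 0.737
finger_force: 33.6
```

Contact is just beginning. I'll lower a touch more, then release.

Emit:
carry_out --pt "0 0 0.01" --pt "0 0 0" --pt "0 0 0" --pt "0 0 0" --pt "0 0 0" --turn '[0,0,0,0,0]' --claw '[0.6,0.75,0.85,1,1]'

```text
clock: 15.98
position: [0.4237, -0.0228, 0.0877]
orientation: [-3.141, 0.0, 0.0]
wrist_force: [-0.4, -0.3, -0.3]
opening: 0.995
finger_force: 0.0
```

Emit:
carry_out --pt "0 0 -0.3" --pt "0 0 -0.7" --pt "0 0 -0.8" --pt "0 0 0" --pt "0 0 0" --turn '[0,0,0,0,0]' --claw '[1,1,1,1,1]'

```text
clock: 16.6
position: [0.4234, -0.0227, 0.1772]
orientation: [-3.141, 0.001, 0.0]
wrist_force: [-0.8, -0.2, 0.0]
opening: 1.0
finger_force: 0.0
```

```bash
python3 - <<'E'
from h import *
fits(0,(25,(.4227,-.0217)),(.4227,-.0217),(.1,.12),(.078,.09))
E
```

```text
tcp [ 0.4234 -0.0227  0.1772] [-3.1412e+00  1.0000e-03  1.0000e-04]
wrist held (1766, array([ 0.424 , -0.0235,  0.0302]), np.float64(0.1065))
wrist base (88, array([ 0.4225, -0.0237,  0.0322]), np.float64(0.0803))
scene held (192, array([ 0.4255, -0.0213,  0.0305]), np.float64(0.1052))
scene base (64, array([ 0.4243, -0.0221,  0.032 ]), np.float64(0.0813))
top held (19, array([ 0.4236, -0.0212,  0.0306]), np.float64(0.1073))
top base (0, None)
```

Emit:
carry_out --pt "0.05 -0.6 0" --pt "0.15 -1 0" --pt "0.15 -1 0" --pt "0.15 -1 0" --pt "0.15 -1 0" --turn '[0,0,0,0,0]' --claw '[1,1,1,1,1]'

```text
clock: 17.38
position: [0.4561, 0.2089, 0.177]
orientation: [3.141, 0.001, 0.0]
wrist_force: [0.6, -0.2, 0.1]
opening: 1.002
finger_force: 0.0
```

Emit:
carry_out --pt "0 -0.1 0" --pt "0 0 0" --pt "0 0 0" --turn '[0,0,0]' --claw '[1,1,1]'

```text
clock: 17.75
position: [0.4562, 0.2111, 0.1776]
orientation: [3.141, 0.001, -0.001]
wrist_force: [-0.7, -0.3, -0.4]
opening: 1.0
finger_force: 0.0
```

```bash
cat >> h.py <<'E'
def lidfit(n,c,z0):
    """knob top centre and disc centre for a lid whose underside is near z0; by min enclosing circle"""
    st=robot.observe(); s=robot.snapshot(n); W=cloud(s,st)
    near=np.hypot(W[...,0]-c[0],W[...,1]-c[1])<.05
    for nm,a,b in (('knobtop',.038,.048),('disc',.012,.022)):
        p=W[near&(W[...,2]>z0+a)&(W[...,2]<z0+b)]
        if len(p)<5: print(n,nm,len(p)); continue
        zt=np.median(p[:,2])
        q=p[abs(p[:,2]-zt)<.003][:,:2].astype(np.float32)
        ce,r=cv2.minEnclosingCircle((q*1000).reshape(-1,1,2)); print(n,nm,len(q),np.round(ce,1),round(r,1),zt.round(4), q.mean(0).round(4))
    save(s,f'lid_{n}_{st["clock"]:.2f}')
E
python3 - <<'E'
from h import *
print(robot.observe()['position'])
for n in ('wrist','scene','top'): lidfit(n,(.456,.213),0)
E
cp pics/$(cd pics;ls lid_wrist*|tail -1) pics/w4.png
```

```text
[0.45623194 0.21113718 0.17759637]
wrist knobtop 423 [457.7 212.9] 10.1 0.0427 [0.4584 0.2129]
wrist disc 3075 [457.7 213. ] 32.0 0.017 [0.46   0.2129]
scene knobtop 47 [460.4 215.5] 10.9 0.0428 [0.4613 0.215 ]
scene disc 384 [460.6 214.1] 33.3 0.017 [0.4656 0.2162]
top knobtop 0
top disc 27 [460.8 213.8] 32.1 0.0175 [0.4623 0.1918]
```

View pics/w4.png

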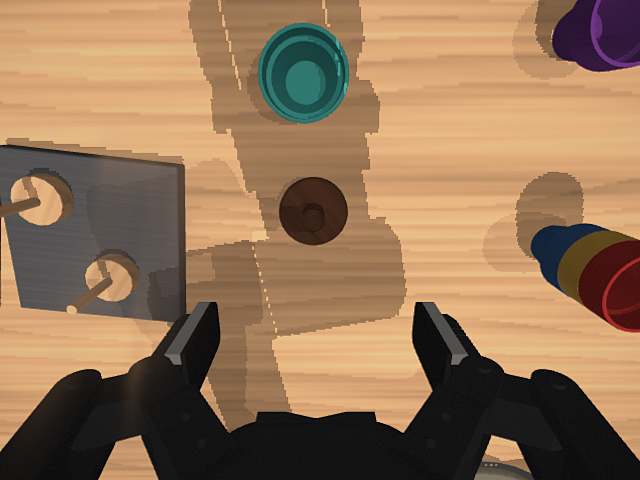

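The lid is at (313,211), knob up, and the fingers have room. I'll lower so the tips stay just above the disc.

Emit:
carry_out --pt "0.02 -0.05 0.6" --pt "0 0 0.8" --pt "0 0 0.8" --pt "0 0 0.6" --pt "0 0 0.2" --turn '[0,0,0,0,0]' --claw '[1,1,0.9,0.7,0.6]'

```text
clock: 18.52
position: [0.4568, 0.2141, 0.0266]
orientation: [3.141, 0.002, -0.001]
wrist_force: [-0.1, 0.5, -0.2]
opening: 0.6
finger_force: 0.0
```

Emit:
carry_out --pt "0 0 0" --pt "0 0 0" --pt "0 0 0" --turn '[0,0,0]' --claw '[0.5,0.4,0.4]'

```text
clock: 18.9
position: [0.4578, 0.2148, 0.0288]
orientation: [-3.141, -0.002, 0.0]
wrist_force: [-1.4, 0.1, 0.5]
opening: 0.397
finger_force: 0.0
```

Emit:
carry_out --pt "0 0 0.06" --pt "0 0 0.06" --pt "0 0 0" --turn '[0,0,0]' --claw '[0.4,0.4,0.4]'

```text
clock: 19.27
position: [0.4571, 0.2147, 0.0216]
orientation: [3.141, 0.001, 0.0]
wrist_force: [-0.0, -0.3, -0.1]
opening: 0.4
finger_force: 0.0
```

Emit:
carry_out --pt "0 0 0" --pt "0 0 0" --pt "0 0 0" --pt "0 0 0" --pt "0 0 0" --turn '[0,0,0,0,0]' --claw '[0.1,0.1,0.1,0.1,0.1]' --grip_force 40

```text
clock: 19.9
position: [0.4574, 0.2147, 0.0219]
orientation: [-3.142, -0.0, 0.0]
wrist_force: [0.1, 0.2, 2.3]
opening: 0.215
finger_force: 39.1
```

Emit:
carry_out --pt "0 0 -0.4" --pt "0 0 -0.8" --pt "0 0 -0.9" --pt "0 0 -0.9" --pt "0 0 0" --turn '[0,0,0,0,0]' --claw '[0.1,0.1,0.1,0.1,0.1]'

```text
clock: 20.52
position: [0.4585, 0.215, 0.1746]
orientation: [-3.14, -0.006, 0.0]
wrist_force: [0.2, -0.1, -0.8]
opening: 0.215
finger_force: 39.1
```

Emit:
carry_out --pt "0 0.6 0" --pt "-0.1 0.9 0" --pt "-0.1 0.9 0" --pt "-0.1 0.9 0" --pt "-0.1 0.6 0" --turn '[0,0,0,0,0]' --claw '[0.1,0.1,0.1,0.1,0.1]'

```text
clock: 21.15
position: [0.4365, 0.0182, 0.1707]
orientation: [-3.141, 0.002, -0.001]
wrist_force: [0.1, -0.1, 0.5]
opening: 0.216
finger_force: 39.2
```

Emit:
carry_out --pt "0 0 0" --pt "0 0 0" --turn '[0,0]' --claw '[0.1,0.1]'

```text
clock: 21.4
position: [0.437, 0.0201, 0.1712]
orientation: [-3.141, 0.001, -0.0]
wrist_force: [0.0, 0.2, 0.3]
opening: 0.215
finger_force: 39.2
```

```bash
python3 - <<'E'
from h import *
st=robot.observe();p=st['position'];print(p,st['orientation']);z0=p[2]-.0219
for n in ('wrist','scene','top'): lidfit(n,p[:2],z0)
fits(0,(0,(.424,-.0225)),(.424,-.0225),(.1,.112),(.1,.112))
E
cp pics/$(cd pics;ls lid_wrist*|tail -1) pics/w5.png
```

```text
[0.43704209 0.02012425 0.17118457] [-3.14103474e+00  1.32037664e-03 -3.34348290e-05]
wrist knobtop 2134 [443.9  19.3] 22.8 0.192 [0.4406 0.0193]
wrist disc 6368 [437.3  19.1] 32.5 0.1662 [0.4508 0.0193]
scene knobtop 86 [438.9  21.5] 23.5 0.1919 [0.4427 0.0227]
scene disc 286 [442.2  22.1] 32.2 0.1663 [0.4504 0.0255]
top knobtop 0
top disc 78 [425.1  23.5] 28.5 0.1674 [0.4182 0.0205]
tcp [0.4372 0.0205 0.1715] [-3.1414e+00  6.0000e-04  1.4000e-03]
wrist held (1263, array([ 0.424 , -0.0229,  0.0304]), np.float64(0.1063))
wrist base (1263, array([ 0.424 , -0.0229,  0.0304]), np.float64(0.1063))
scene held (149, array([ 0.4256, -0.0213,  0.0304]), np.float64(0.105))
scene base (149, array([ 0.4256, -0.0213,  0.0304]), np.float64(0.105))
top held (14, array([ 0.4232, -0.0194,  0.0318]), np.float64(0.1084))
top base (14, array([ 0.4232, -0.0194,  0.0318]), np.float64(0.1084))
```

View pics/w5.png

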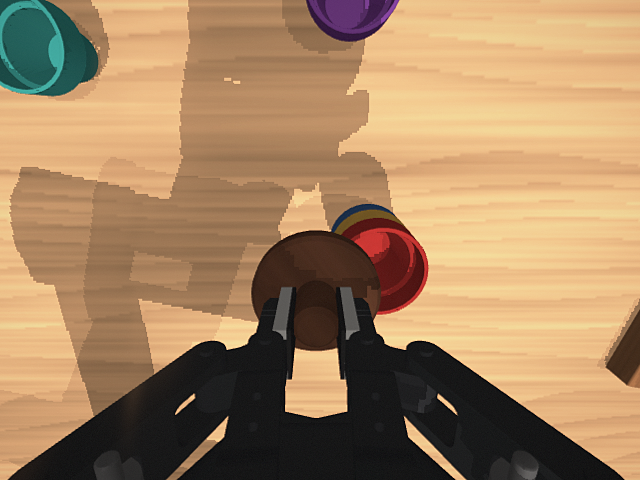

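The lid is level in the grip at (316,290), with the red rim at (385,270). Its offset from red is +13 mm x, +42 mm y, and it has about 49.5 mm to descend.

Emit:
carry_out --pt "-0.14 0.42 0" --pt "-0.13 0.42 0" --pt "0 0 0" --pt "0 0 0.4" --pt "0 0 0" --turn '[0,0,0,0,0]' --claw '[0.1,0.1,0.1,0.1,0.1]'

```text
clock: 22.32
position: [0.4234, -0.0215, 0.1511]
orientation: [-3.141, 0.002, 0.001]
wrist_force: [0.8, 0.2, -0.4]
opening: 0.217
finger_force: 39.2
```

```bash
python3 - <<'E'
from h import *
st=robot.observe();p=st['position'];print(p);z0=p[2]-.0219
lidfit('wrist',p[:2],z0);lidfit('scene',p[:2],z0)
E
```

```text
[ 0.42339097 -0.02152843  0.15113067]
wrist knobtop 2123 [429.6 -22.6] 23.0 0.172 [ 0.427  -0.0223]
wrist disc 6369 [424.  -22.7] 32.4 0.1461 [ 0.4371 -0.0223]
scene knobtop 71 [424.2 -20.5] 23.1 0.1722 [ 0.43   -0.0199]
scene disc 260 [427.5 -20.4] 32.3 0.1468 [ 0.437  -0.0159]
```

Emit:
carry_out --pt "0 0.01 0.2" --pt "0 0 0.14" --pt "0 0 0.1" --pt "0 0 0.05" --pt "0 0 0" --turn '[0,0,0,0,0]' --claw '[0.1,0.1,0.1,0.1,0.1]'

```text
clock: 23.05
position: [0.4238, -0.0228, 0.1272]
orientation: [-3.141, 0.0, 0.0]
wrist_force: [0.1, 0.9, 0.2]
opening: 0.218
finger_force: 39.2
```

Emit:
carry_out --pt "0 0 0.03" --pt "0 0 0.02" --pt "0 0 0.02" --pt "0 0 0" --turn '[0,0,0,0]' --claw '[0.1,0.1,0.1,0.1]'

```text
clock: 23.55
position: [0.4238, -0.0228, 0.1238]
orientation: [-3.142, 0.0, 0.0]
wrist_force: [0.7, 0.2, -1.3]
opening: 0.214
finger_force: 39.2
```

Emit:
carry_out --pt "0 0 0.02" --pt "0 0 0.01" --pt "0 0 0" --turn '[0,0,0]' --claw '[0.1,0.1,0.1]'

```text
clock: 23.92
position: [0.4238, -0.0228, 0.1223]
orientation: [-3.142, 0.0, 0.0]
wrist_force: [-0.2, 0.6, -0.5]
opening: 0.222
finger_force: 39.2
```

Emit:
carry_out --pt "0 0 0.01" --pt "0 0 0.01" --pt "0 0 0" --turn '[0,0,0]' --claw '[0.1,0.1,0.1]'

```text
clock: 24.3
position: [0.4241, -0.0229, 0.1218]
orientation: [3.141, -0.001, 0.0]
wrist_force: [-0.6, 1.0, 6.0]
opening: 0.217
finger_force: 39.8
```

Contact is at the expected height, so I'll release and retreat.

Emit:
carry_out --pt "0 0 0" --pt "0 0 0" --pt "0 0 0" --pt "0 0 0" --turn '[0,0,0,0]' --claw '[0.3,0.45,0.6,0.6]'

```text
clock: 24.8
position: [0.4238, -0.0228, 0.1213]
orientation: [-3.142, 0.0, 0.0]
wrist_force: [-0.3, -0.3, 0.2]
opening: 0.604
finger_force: 0.0
```

Emit:
carry_out --pt "0 0 -0.4" --pt "0 0 -0.8" --pt "0 0 -0.8" --pt "0 0 0" --pt "0 0 0" --turn '[0,0,0,0,0]' --claw '[0.6,0.6,0.6,0.6,0.6]'

```text
clock: 25.42
position: [0.4234, -0.0227, 0.2206]
orientation: [-3.141, 0.001, 0.0]
wrist_force: [-0.1, 0.1, -0.4]
opening: 0.599
finger_force: 0.0
```

```bash
python3 - <<'E'
from h import *
lidfit('wrist',(.424,-.0225),.1);lidfit('scene',(.424,-.0225),.1)
s=robot.snapshot('scene');cv2.imwrite('pics/fin.png',cv2.resize(s['color'][100:340,150:470,::-1],(640,480)))
E
```

```text
wrist knobtop 626 [424.7 -23.5] 10.2 0.1427 [ 0.4255 -0.0236]
wrist disc 4335 [424.5 -23.4] 32.2 0.117 [ 0.4276 -0.0236]
scene knobtop 47 [428.5 -21.2] 10.6 0.1426 [ 0.4283 -0.0205]
scene disc 310 [428.2 -20.5] 33.6 0.117 [ 0.4318 -0.0186]
```

View pics/fin.png

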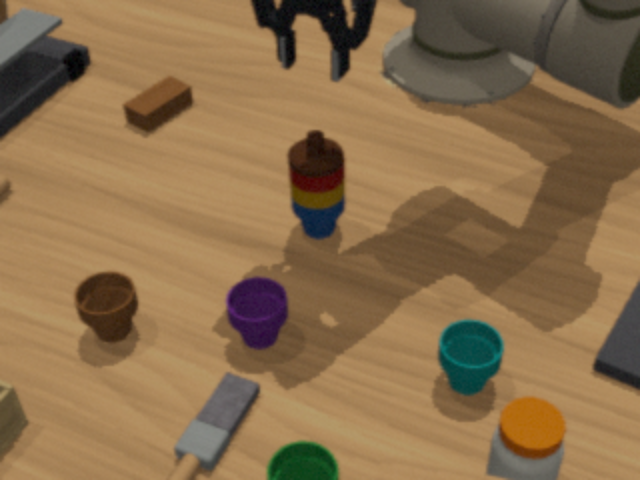

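The stack at (318,185) in the crop is complete, upright and seated, with the lid's disc top at about 0.118 m and the gripper clear.

```bash
python3 -c "
from plant import robot
print(robot.finish_job())"
```

```text
the job is handed in; nothing more can be done
None
```

I nested yellow in blue and red in yellow, put the lid on red, and handed the job in at about 25 s; the last camera check showed the stack upright and seated, but the hand-in call returned no verdict.

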